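# Step up the forge blower

## Robot

A 6-joint arm with a two-finger parallel gripper is mounted at the origin on the work surface. World frame = base frame: x ahead of the robot, y to its left, z up, the work surface at z = 0. Lengths are in m, angles in rad, forces in N, time in s.
With the tool pointing down it reaches from about 0.225 to 0.875 m from the base axis. Payload 3.4 kg.
Tool frame: the origin (TCP) lies midway between the tips of the shut fingers; the grasp point (between the pads) lies 19 mm behind it (manip.grip_point_offset is the distance from the TCP to the grasp point, in m); z points along the fingers, y is the line along which they close (so a half turn about z gives the same grasp; the last joint's range is limited). The gripper opens to 85 mm and grips with 20 to 120 N. Pads are 22 mm wide; open, the fingers measure 114 mm over their backs; the gripper's body (76 mm by 85 mm) begins 54 mm behind the grasp point. The pads swing forward as they close: fully open they stand 13 mm farther back than shut.
Start: joints at [1.204, 0.276, 1.505, -0, 1.361, -0.121], TCP at [0.14, 0.558, 0.231] pointing down, gripper open.
Joint ranges: [-2.89, 2.89], [-0.75, 2.08], [0.22, 2.7], [-1.18, 4.32], [0.11, 2.71], [-2.7, 2.7]. Speed limits (rad/s): [2.57, 2.57, 3.14, 3.14, 3.14, 3.14].

## Interface

Orientations are given as a unit quaternion [w, x, y, z].
In Python, from rig import manip gives the robot as it stands.
- The arm moves only by the shell command python3 -m handwheel 'ROWS' [FORCE]. ROWS is JSON, a list of rows, each an object with "translation": the shift along the tool's x, y, z in m, a list of three; "angular": the turn, a rotation vector about the tool's x, y, z in degrees, a list of three; "hand": the closure, from 0 (fully open) to 1 (shut). A call has 1 to 10 rows; each row shifts and turns the commanded pose from where the row before left it, along the tool's axes as they then stand; what a row does not reach is not made up. A row lasts 1/12 s, in which the tool goes at most 41.7 mm and 7.16 degrees, less where a joint would pass 70% of its speed; a pose out of reach is approached as far as the arm can. A call with a gripper value outside its range is refused whole. The fingers move at their own pace and stop on an object; FORCE is the grip in N (left out, the last holds). Time passes only in rows, so rows that do not move let the fingers close. It gives the time, the measured TCP pose, the force, the opening and the grip force at its end, in the units of the state.
- manip.get_state(): the state, without advancing time (a new reading comes with each control period).
- manip.get_image(name): name is "scene" or "top"; returns the picture (420x560x3 uint8, red, green, blue); there is no depth.
- manip.camera_info(name): a dict with "camera_matrix" (3x3 intrinsics, pixels), "eye" and "orientation" of the camera in the world. Camera axes: x right, y down, z forward; pixel columns grow to the right and rows downward; lengths in m; the calibration is good to about 2 mm. A picture is of the moment at which its call begins. camera_info takes no time and is no camera call.
- manip.sign_off(): hands the job in; it is judged then, once.
The state is a dict: "clock": time; "qpos": joint angles; "qd": joint speeds; "effort": joint torques, N m; "position": TCP position; "ee_rot": TCP orientation; "contact_force": force on the tool from outside, world axes, zero at the start; "moment": the same for the moment, N m; "width": finger opening in m; "gripper_force": force on a finger pad.
Only numpy, scipy, OpenCV 4.12 (cv2) and the standard library are available. Lean on these libraries where they do the work, as an engineer would, in place of code of your own. Each camera call takes 0.05 s, during which the arm holds its last target. There are 200 camera calls.

## Task

A horseshoe has been left on the lid of the forge's blower controller, in the way of its selector: lay it down flat on the bench without letting it fall. Then turn the controller's click selector back (anticlockwise from above) to its end stop, so that the blower is off, and only then pull the air gate of the forge fully open; last, step the selector up four clicks from the end stop. Leave everything else on the bench where it is.

Things in the scene. Friction and masses are not known exactly. Their poses are not given: they have to be found in the camera images.
- controller: Blower controller: grey box, 190 mm (its x) by 250 mm (its y), lying on its back, fixed to the bench. Origin under its centre; its flat lid is 90 mm above the bench. It stands on the left or right half of the bench (the vise on the other) with some yaw.
- selector_axis (a point): Point on the lid where the selector's upright axis comes out, at controller x -5, y -20 mm, 90 mm above the bench; axes parallel to the controller's. The selector has a round black boss, 48 mm wide and 28 mm high. Seven small white dots on the lid, 84 mm from the axis, mark clicks 0 to 6.
- selector (a joint): Angle of the click selector on the lid. 0 = end stop, lever along the controller's +y (towards the shoe); grows clockwise seen from above, through the controller's +x, to the far stop along -y at 3.1416. It has a notch every 0.5236 (30 deg): clicks 0 to 6, starting in 3, 4, 5 or 6. Going over the ridge half-way between clicks takes about 0.2 N m; past it, it snaps into the next notch.
- selector_tip (a point): Point inside the selector's straight black pointer lever, 60 mm from the axis and 14 mm above the lid; its y axis points outward along the lever. The lever is 16 mm wide, its upright sides reach from 4 to 24 mm above the lid, its rounded end is 75 mm from the axis. It is easily pushed round by its side.
- shoe_toe (a point): Middle of the toe bar, half-way up, of the aluminium horseshoe lying on the lid: 118 mm long, 110 wide, 9 thick, about 0.14 kg, bar 20 mm wide. x axis from toe to open heels, z up; the shoe's middle is 48 mm along +x. The toe overhangs the lid's +y edge a little and can be gripped along x (straight for 22 mm); the heels face the selector and block the lever between clicks 0 and 2.
- forge: Forge set, fixed: blower (at its y +235 mm, up to 194 mm high), air pipe (54 mm thick, along its y, centre 130 mm up), gate housing (90 mm in x, 16 mm in y, top 174 mm up) and forge shell (y -255 to -555 mm, 240 mm high, front face at x -40 mm). Origin on the bench under the gate housing's centre; -x faces the robot.
- gate (a joint): Opening of the air gate in m: a flat steel blade sliding level out of the gate housing along the forge's -x, towards the robot. 0 = shut, 0.050 = fully open (stop). Starts at 0 to 0.006. Sliding friction about 3 N; it stays where it is left.
- gate_tab (a point): Middle of the free upper part of the blade's upright end tab: steel plate 5 mm thick in the forge's x, 40 mm wide in y, from 100 to 205 mm above the bench; this point is 185 mm up and moves with the blade. When shut there are 55 mm between tab and housing, with only the 4 mm blade (top edge 160 mm up) between. Axes as the forge's.
- vise: Bench vise, fixed, on the half of the bench without the controller: 250 mm long in x (-125 to +115), base 140 mm and jaws 110 mm wide, 155 mm high with an offcut in the jaws; handle bar 170 mm long across its near end. Origin under it.
- hammer: Bystander: hammer lying on the bench, 250 mm along its x (-160 to +90), head 84 mm across at +x, 38 mm high.
- tongs: Bystander: tongs lying on the bench, along x from -206 to +142 mm, 56 mm across, 20 mm high.
- rasp: Bystander: rasp lying on the bench, along x from -225 to +180 mm, 42 mm across, 22 mm high.
- wire_brush: Bystander: wire brush lying on the bench in front of the robot, 150 mm along its x, 30 mm across, 32 mm high. Origin under its middle.
- nail_tin: Bystander: round nail tin 56 mm wide, 52 mm high, standing under the air pipe near the gate. Origin under its centre.
- oil_can: Bystander: round can 66 mm wide, 130 mm high standing behind the air pipe.
- spare_shoe: Bystander: another horseshoe of the same kind, lying on the bench behind the air pipe. Origin in its middle.
There are look-alikes about, which are no part of the job. What is shaped like the part that bears shoe_toe but brown or turquoise is not meant.

How it is judged:
On the way, in this order (a step that is already met when the one before it is completed fails the run):
1. the horseshoe lies flat on the bench, let go (height (world z) of shoe_toe below 0.012 m and angle between shoe_toe's own z axis and vertical below 0.1 rad and contact force between the fingers and shoe below 0.2 N), for 0.2 s.
2. the selector is at its end stop while the air gate is still shut (value of joint selector below 0.1 rad and value of joint gate below 0.012 m), for 0.2 s.
3. the air gate is fully open with the selector still at its end stop (value of joint gate above 0.046 m and value of joint selector below 0.1 rad), for 0.2 s.
At the end, for the whole second after the job is handed in: the selector rests in the fourth click from its end stop (joint within 0.125 rad of 2.094), the air gate is fully open (over 46 of 50 mm), and the horseshoe that was on the controller lies flat on the bench (tilt under 0.1 rad, its toe's middle under 12 mm high), at rest (value of joint selector between 1.97 and 2.22 rad and value of joint gate above 0.046 m and velocity of joint selector below 0.1 rad/s and height (world z) of shoe_toe between 0 and 0.012 m and angle between shoe_toe's own z axis and vertical below 0.1 rad and linear speed of shoe below 0.02 m/s); the robot touches nothing.
It fails at once if the horseshoe is dropped or knocked down (faster than 0.7 m/s while not held by the fingers) (linear speed of shoe above 0.7 m/s and contact force between the fingers and shoe below 0.2 N).
It fails at once if a bystander on the bench is moved by more than 30 mm (distance of any of hammer, tongs, rasp, wire_brush, nail_tin, oil_can, spare_shoe from where it was at the start of the episode above 0.03 m).
It also fails if it takes over 72 s, if anything falls off the work surface, if the arm or the gripper's body presses on something with over 40 N, if the wrist force passes 120 N, or if a joint passes its speed limit or range.

## Working session

There is one attempt and no reset: what is moved stays moved. The work goes in short steps, Python scripts to look and compute and a shell command to move; the robot and the scene stay as the last step left them, time stands still between calls to the robot, and variables do not carry over. Pictures are saved under pics/ and viewed, at most 11 in all, crops included, and the job is handed in when it is done.

```bash
ls; mkdir -p pics
python3 - <<'E'
from rig import manip
import cv2
for n in("scene","top"):
    im=manip.get_image(n); cv2.imwrite(f"pics/{n}0.png",cv2.resize(im[:,:,::-1],(800,600),interpolation=cv2.INTER_CUBIC)); cv2.imwrite(f"pics/{n}0_raw.png",im[:,:,::-1]); print(manip.camera_info(n))
print(manip.get_state())
E
```

```text
pics
{'camera_matrix': array([[429.94784298,   0.        , 276.12300502],
       [  0.        , 429.94784298, 210.19083215],
       [  0.        ,   0.        ,   1.        ]]), 'eye': array([1.69084009, 0.21873224, 1.11538617]), 'orientation': array([-0.2724619 ,  0.60008761,  0.6777075 , -0.32614708])}
{'camera_matrix': array([[532.27800489,   0.        , 272.14295784],
       [  0.        , 532.27800489, 209.43001874],
       [  0.        ,   0.        ,   1.        ]]), 'eye': array([0.18137947, 0.07546096, 1.83706979]), 'orientation': array([-0.06064467,  0.7044252 , -0.70404645,  0.06652781])}
{'clock': 0.1, 'qpos': array([ 1.20402813e+00,  2.76510722e-01,  1.50600418e+00,  9.55866967e-06,
        1.36070821e+00, -1.20989197e-01]), 'qd': array([-1.85975292e-06, -3.35026498e-03, -4.02393937e-03,  2.77438316e-03,
       -1.08362925e-03, -2.11467476e-04]), 'effort': array([ 1.51031516e-03, -4.17694938e+01, -2.46407926e+01, -2.05686897e-04,
        5.89998672e-03,  1.14395056e-05]), 'position': array([0.1397292 , 0.55727586, 0.23053915]), 'ee_rot': array([-2.01387632e-04,  1.22581379e-01,  9.92458131e-01, -7.89978763e-04]), 'contact_force': array([0.3188928 , 0.22109003, 0.22686207]), 'moment': array([ 0.00792957,  0.02538933, -0.00416267]), 'gripper_force': 0.0, 'width': 0.08511707888033475}
```

View pics/scene0.png

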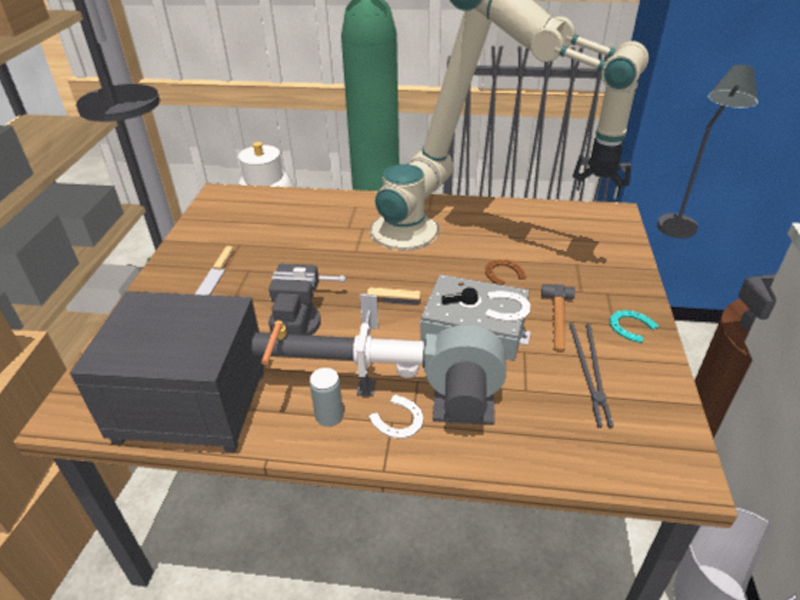

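View pics/top0.png

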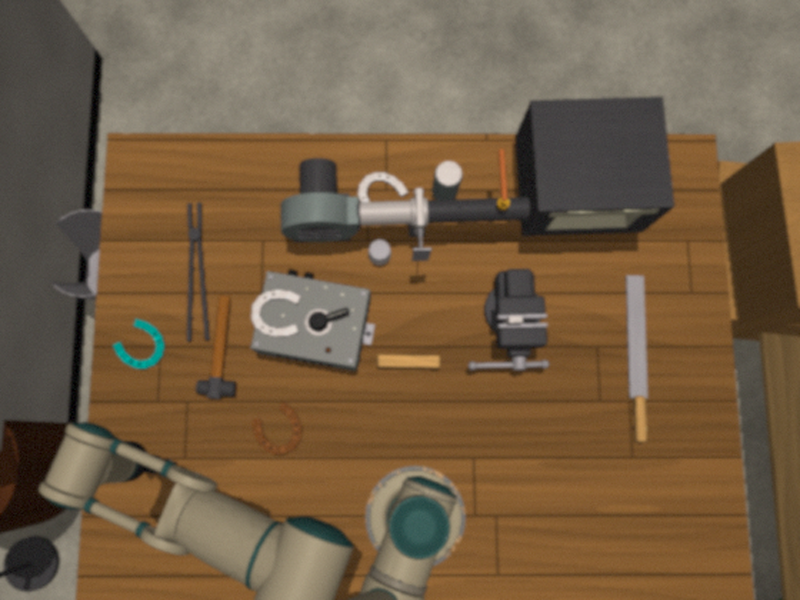

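The top view shows the controller at about (312,318) with the shoe to its left and the lever pointing right at (345,312). The gate tab is at (421,254) and the brush at (408,361). I'll enlarge this area.

```bash
python3 - <<'E'
import cv2
im=cv2.imread("pics/top0_raw.png")
# crop origin (165,125), x5
cv2.imwrite("pics/c1.png",cv2.resize(im[130:265,165:315],None,fx=5.333,fy=4.444*1.2/1.2*1.0 if 0 else 4.444,interpolation=cv2.INTER_CUBIC) if 0 else cv2.resize(im[130:260,165:315],None,fx=4.5,fy=4.5,interpolation=cv2.INTER_CUBIC))
E
cat > h.py <<'E'
import numpy as np
from scipy.spatial.transform import Rotation as R
from rig import manip
def ray(n,u,v,z):
    c=manip.camera_info(n);K=c["camera_matrix"];q=c["orientation"]
    d=R.from_quat([q[1],q[2],q[3],q[0]]).apply(np.linalg.solve(K,[u,v,1]))
    e=c["eye"];return e+d*(z-e[2])/d[2]
def proj(n,p):
    c=manip.camera_info(n);K=c["camera_matrix"];q=c["orientation"]
    x=K@R.from_quat([q[1],q[2],q[3],q[0]]).inv().apply(np.array(p)-c["eye"]);return x[:2]/x[2]
E
```

```text
(no output)
```

View pics/c1.png

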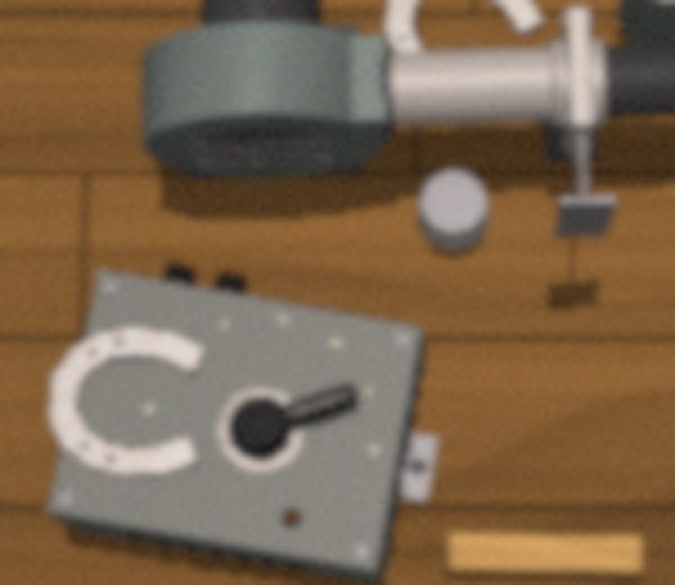

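Run:
```python
from h import *
f=lambda u,v,z:ray("top",165+(u+.5)/4.5-.5,130+(v+.5)/4.5-.5,z)
for n,c,z in [("lidA",(100,270),.09),("lidB",(425,325),.09),("lidC",(380,578),.09),("lidD",(50,513),.09),("axisboss",(261,427),.118),("levertip",(352,395),.114),("toeouter",(48,400),.099),("toeinner",(76,400),.099),("heel1",(203,355),.099),("heel2",(194,452),.099),("dot0",(148,408),.09),("dot2",(223,323),.09),("dot3",(283,320),.09),("dot4",(335,343),.09),("dot5",(370,390),.09),("dot6",(374,450),.09),("tabL",(559,197),.205),("tabR",(616,199),.205),("hous top",(578,10),.174),("hous near",(582,128),.174),("tin",(453,195),.052),("br1",(450,552),.032),("br2",(643,552),.032)]:
    print(n,f(*c,z).round(4))
A=[f(*c,.09)[:2] for c in [(100,270),(425,325),(380,578),(50,513)]]
ctr=sum(A)/4;print("ctr",ctr,[np.linalg.norm(A[i]-A[i-1]).round(4) for i in range(4)])
yv=(A[0]-A[1])+(A[3]-A[2]);yaw=np.arctan2(-yv[0],yv[1]);print("yaw",np.degrees(yaw))
Rm=np.array([[np.cos(yaw),-np.sin(yaw)],[np.sin(yaw),np.cos(yaw)]]);print("axis",ctr+Rm@[-.005,-.02])
ax=ctr+Rm@[-.005,-.02]
for c in [(148,408),(223,323),(283,320),(335,343),(370,390),(374,450)]:
    d=Rm.T@(f(*c,.09)[:2]-ax);print(np.degrees(np.arctan2(d[0],d[1])).round(1),np.linalg.norm(d).round(4))
for n,u,v,z in [("ham",(228),(298),.02),("hamhead",216,388,.038),("hamR",236,386,.038),("turq",140,345,.009),("brown",278,430,.009),("tongsR",206,300,.02),("visehandle",470,366,.1)]: print(n,ray("top",u*.7,v*.7,z).round(3))
```

```text
lidA [0.5667 0.347  0.09  ]
lidB [0.5252 0.1046 0.09  ]
lidC [0.3372 0.1366 0.09  ]
lidD [0.3847 0.3784 0.09  ]
axisboss [0.4442 0.2227 0.118 ]
levertip [0.4684 0.1572 0.114 ]
toeouter [0.467  0.3809 0.099 ]
toeinner [0.467  0.3604 0.099 ]
heel1 [0.5007 0.268  0.099 ]
heel2 [0.4285 0.273  0.099 ]
dot0 [0.4625 0.3087 0.09  ]
dot2 [0.5265 0.2546 0.09  ]
dot3 [0.5289 0.2101 0.09  ]
dot4 [0.5115 0.1713 0.09  ]
dot5 [0.4762 0.145  0.09  ]
dot6 [0.4314 0.1417 0.09  ]
tabL [0.5942 0.0091 0.205 ]
tabR [ 0.5929 -0.0309  0.205 ]
hous top [ 0.7417 -0.0068  0.174 ]
hous near [ 0.6531 -0.009   0.174 ]
tin [0.6344 0.0842 0.052 ]
br1 [0.3621 0.086  0.032 ]
br2 [ 0.3621 -0.0598  0.032 ]
ctr [0.45345069 0.24164039] [np.float64(0.1847), np.float64(0.2459), np.float64(0.1907), np.float64(0.2464)]
yaw -10.40034886442136
axis [0.44492233 0.22287161]
1.2 0.0876
58.3 0.0876
88.2 0.0849
117.3 0.0842
147.7 0.0839
179.0 0.0823
ham [0.515 0.45  0.02 ]
hamhead [0.296 0.467 0.038]
hamR [0.301 0.42  0.038]
turq [0.401 0.66  0.009]
brown [0.199 0.322 0.009]
tongsR [0.51  0.503 0.02 ]
visehandle [ 0.343 -0.125  0.1  ]
```

```bash
cat >> h.py <<'E'
def delta(x,y,z,head):
    """tool-frame shift (current axes), and tool-z turn in deg, to bring tcp to x,y,z with tool y heading head"""
    s=manip.get_state();q=s["ee_rot"];r=R.from_quat([q[1],q[2],q[3],q[0]])
    ty=r.as_matrix()[:,1];h=np.degrees(np.arctan2(ty[1],ty[0]));d=-((head-h+180)%360-180)
    print("t",round(s["clock"],2),"pos",s["position"].round(4),"head",h.round(2),"tz",r.as_matrix()[:,2].round(3),"q",s["qpos"].round(2),"w",round(s["width"],4))
    D=np.array([x,y,z])-s["position"]
    Rt=R.from_matrix(np.column_stack([[np.sin(np.radians(head)),-np.cos(np.radians(head)),0],[np.cos(np.radians(head)),np.sin(np.radians(head)),0],[0,0,-1]]))
    print("shift before turn",r.inv().apply(D).round(4),"turn",round(d,2),"| shift after turn",Rt.inv().apply(D).round(4))
E
Z='{"translation":[-0.0332,-0.0178,0.008],"angular":[0,0,0],"hand":0.5}'
python3 -m handwheel '[{"translation":[0,0,0],"angular":[0,0,-6.35],"hand":0.5},{"translation":[0,0,0],"angular":[0,0,-6.35],"hand":0.5}]' 60
python3 -m handwheel '[{"translation":[-0.0332,-0.0178,0.008],"angular":[0,0,0],"hand":0.5},{"translation":[-0.0332,-0.0178,0.008],"angular":[0,0,0],"hand":0.5},{"translation":[-0.0332,-0.0178,0.008],"angular":[0,0,0],"hand":0.5},{"translation":[-0.0332,-0.0178,0.008],"angular":[0,0,0],"hand":0.5},{"translation":[-0.0332,-0.0178,0.008],"angular":[0,0,0],"hand":0.5},{"translation":[-0.0332,-0.0178,0.008],"angular":[0,0,0],"hand":0.5},{"translation":[-0.0332,-0.0178,0.008],"angular":[0,0,0],"hand":0.5},{"translation":[-0.0332,-0.0178,0.008],"angular":[0,0,0],"hand":0.5},{"translation":[-0.0332,-0.0178,0.008],"angular":[0,0,0],"hand":0.5},{"translation":[-0.0332,-0.0178,0.008],"angular":[0,0,0],"hand":0.5}]'
python3 -c "
from h import *
delta(.467,.371,.089,88.6)"
```

```text
clock: 0.27
position: [0.1398, 0.5574, 0.2307]
ee_rot: [-0.0, 0.009, 1.0, -0.001]
contact_force: [-0.2, 0.1, 0.4]
width: 0.064
gripper_force: 0.0
clock: 1.1
position: [0.4687, 0.3704, 0.1505]
ee_rot: [-0.0, 0.012, 1.0, -0.0]
contact_force: [0.2, 1.2, 0.4]
width: 0.0426
gripper_force: 0.0
t 1.1 pos [0.4687 0.3704 0.1505] head 88.61 tz [-0.001 -0.    -1.   ] q [ 0.55  0.36  1.58  0.    1.2  -0.99] w 0.0426Traceback (most recent call last):
  File "<string>", line 3, in <module>
    delta(.467,.371,.089,88.6)
    ~~~~~^^^^^^^^^^^^^^^^^^^^^
  File "h.py", line 17, in delta
    Rt=R.from_matrix(np.column_stack([[np.sin(np.radians(head)),-np.cos(np.radians(head)),0],[np.cos(np.radians(head)),np.sin(np.radians(head)),0],[0,0,-1]]))
  File "scipy/spatial/transform/_rotation.pyx", line 1143, in scipy.spatial.transform._rotation.Rotation.from_matrix
ValueError: Non-positive determinant (left-handed or null coordinate frame) in rotation matrix 0: [[ 0.99970149  0.02443218  0.        ]
 [-0.02443218  0.99970149  0.        ]
 [ 0.          0.         -1.        ]].
```

```bash
sed -i 's/\[np.sin(np.radians(head)),-np.cos(np.radians(head)),0\]/[-np.sin(np.radians(head)),np.cos(np.radians(head)),0]/' h.py
python3 -m handwheel '[{"translation":[0.001,0,0.02],"angular":[0,0,0],"hand":0.5},{"translation":[0,0,0.02],"angular":[0,0,0],"hand":0.5},{"translation":[0,0,0.014],"angular":[0,0,0],"hand":0.5},{"translation":[0,0,0],"angular":[0,0,0],"hand":0.5}]'
python3 - <<'E'
from h import *
import cv2
im=manip.get_image("scene")[:,:,::-1]
u,v=proj("scene",[.467,.36,.1]).astype(int);print(u,v)
cv2.imwrite("pics/c2.png",cv2.resize(im[v-50:v+40,u-70:u+50],None,fx=6,fy=6,interpolation=cv2.INTER_CUBIC))
E
```

```text
clock: 1.43
position: [0.4645, 0.3699, 0.0936]
ee_rot: [-0.003, 0.013, 1.0, -0.002]
contact_force: [-0.4, -0.5, -0.2]
width: 0.0425
gripper_force: 0.0
365 213
```

View pics/c2.png

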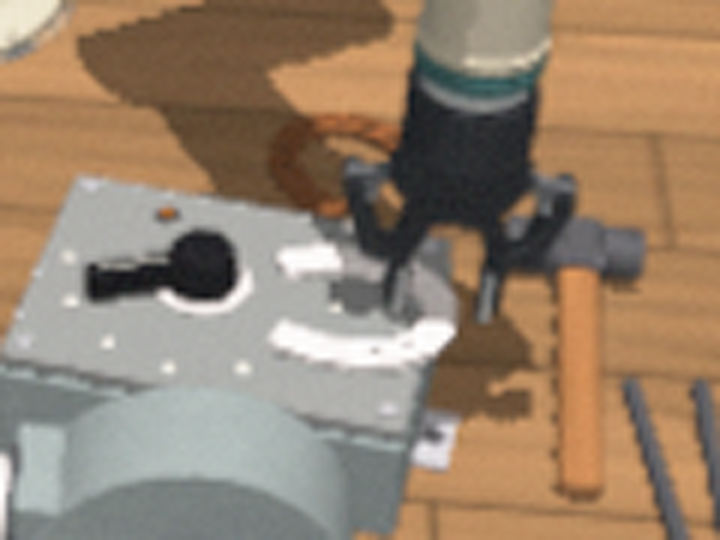

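The fingers straddle the toe bar, one inside at about (400,290) and one outside at (485,310). I'll go down 3 mm and close.

```bash
python3 -m handwheel '[{"translation":[0,0,0.003],"angular":[0,0,0],"hand":0.6},{"translation":[0,0,0],"angular":[0,0,0],"hand":0.7},{"translation":[0,0,0],"angular":[0,0,0],"hand":0.9},{"translation":[0,0,0],"angular":[0,0,0],"hand":0.9},{"translation":[0,0,0],"angular":[0,0,0],"hand":0.9},{"translation":[0,0,0],"angular":[0,0,0],"hand":0.9}]' 70
python3 -m handwheel '[{"translation":[0,0,-0.005],"angular":[0,0,0],"hand":0.9},{"translation":[0,0,-0.01],"angular":[0,0,0],"hand":0.9},{"translation":[0,0,-0.015],"angular":[0,0,0],"hand":0.9},{"translation":[0,0,-0.02],"angular":[0,0,0],"hand":0.9},{"translation":[0,0,-0.02],"angular":[0,0,0],"hand":0.9},{"translation":[0,0,0],"angular":[0,0,0],"hand":0.9}]'
python3 - <<'E'
from h import *
import cv2
im=manip.get_image("scene")[:,:,::-1]
u,v=proj("scene",[.467,.36,.15]).astype(int);print(u,v)
cv2.imwrite("pics/c3.png",cv2.resize(im[v-50:v+40,u-70:u+50],None,fx=6,fy=6,interpolation=cv2.INTER_CUBIC))
delta(.14,.57,.15,62)
E
```

```text
clock: 1.98
position: [0.467, 0.3725, 0.0955]
ee_rot: [0.001, 0.012, 1.0, 0.001]
contact_force: [-1.6, 0.3, 4.6]
width: 0.0175
gripper_force: 66.2
clock: 2.48
position: [0.4688, 0.3732, 0.1689]
ee_rot: [0.004, 0.012, 1.0, 0.002]
contact_force: [0.4, 1.0, -0.4]
width: 0.0172
gripper_force: 70.7
366 202
t 2.53 pos [0.4679 0.3726 0.1668] head 88.62 tz [ 0.005  0.003 -1.   ] q [ 0.56  0.35  1.56 -0.    1.23 -0.99] w 0.017
shift before turn [0.3327 0.1894 0.0159] turn 26.62 | shift after turn [0.3822 0.0203 0.0168]
```

View pics/c3.png

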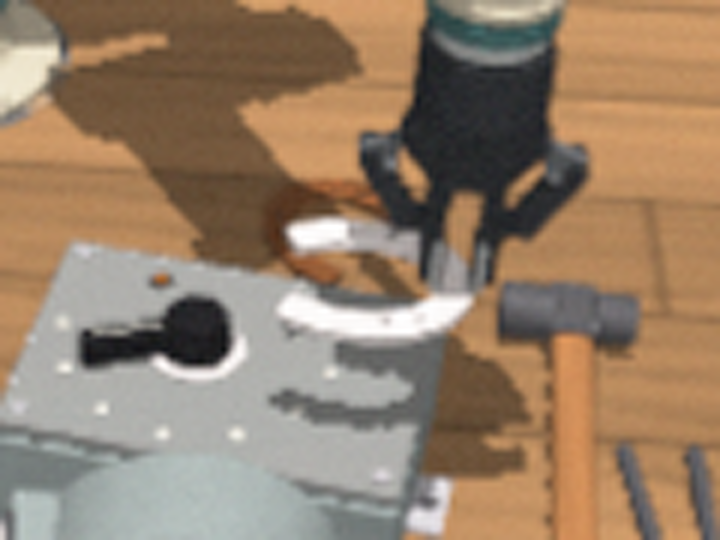

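The shoe is held level, clear of the lid. Next I'll carry it to the free bench area near (0.14, 0.57).

```bash
python3 -m handwheel '[{"translation":[0.015,0.008,0],"angular":[0,0,0],"hand":0.9},{"translation":[0.028,0.016,0],"angular":[0,0,0],"hand":0.9},{"translation":[0.028,0.016,0],"angular":[0,0,0],"hand":0.9},{"translation":[0.028,0.016,0],"angular":[0,0,0],"hand":0.9},{"translation":[0.028,0.016,0],"angular":[0,0,0],"hand":0.9},{"translation":[0.028,0.016,0],"angular":[0,0,0],"hand":0.9},{"translation":[0.028,0.016,0],"angular":[0,0,0],"hand":0.9},{"translation":[0.028,0.016,0],"angular":[0,0,0],"hand":0.9},{"translation":[0.028,0.016,0],"angular":[0,0,0],"hand":0.9},{"translation":[0.028,0.016,0],"angular":[0,0,0],"hand":0.9}]'
python3 -m handwheel '[{"translation":[0.028,0.016,0],"angular":[0,0,0],"hand":0.9},{"translation":[0.028,0.016,0.01],"angular":[0,0,0],"hand":0.9},{"translation":[0.01,0.005,0.03],"angular":[0,0,0],"hand":0.9},{"translation":[0,0,0.03],"angular":[0,0,0],"hand":0.9},{"translation":[0,0,0.03],"angular":[0,0,0],"hand":0.9},{"translation":[0,0,0.02],"angular":[0,0,0],"hand":0.9},{"translation":[0,0,0.01],"angular":[0,0,0],"hand":0.9},{"translation":[0,0,0],"angular":[0,0,0],"hand":0.9},{"translation":[0,0,0],"angular":[0,0,0],"hand":0.9}]'
python3 -c "
from h import *
delta(.14,.57,.006,88.6)"
```

```text
clock: 3.37
position: [0.2014, 0.5299, 0.1629]
ee_rot: [-0.001, 0.012, 1.0, -0.001]
contact_force: [0.4, 1.7, -1.0]
width: 0.0174
gripper_force: 70.7
clock: 4.12
position: [0.1383, 0.5686, 0.0339]
ee_rot: [-0.0, 0.012, 1.0, -0.0]
contact_force: [-0.1, -0.9, -1.6]
width: 0.0171
gripper_force: 70.8
t 4.12 pos [0.1383 0.5686 0.0339] head 88.61 tz [-0.    -0.001 -1.   ] q [ 1.21  0.46  1.75 -0.    0.93 -0.33] w 0.0171
shift before turn [-0.0017  0.0014  0.0279] turn 0.01 | shift after turn [-0.0017  0.0014  0.0279]
```

```bash
python3 -m handwheel '[{"translation":[0,0,0.012],"angular":[0,0,0],"hand":0.9},{"translation":[0,0,0.008],"angular":[0,0,0],"hand":0.9},{"translation":[0,0,0.003],"angular":[0,0,0],"hand":0.9},{"translation":[0,0,0.001],"angular":[0,0,0],"hand":0.9},{"translation":[0,0,0],"angular":[0,0,0],"hand":0.9}]'
python3 -m handwheel '[{"translation":[0,0,0.0015],"angular":[0,0,0],"hand":0.9},{"translation":[0,0,0.0015],"angular":[0,0,0],"hand":0.9},{"translation":[0,0,0],"angular":[0,0,0],"hand":0.9}]'
```

```text
clock: 4.53
position: [0.1384, 0.569, 0.0108]
ee_rot: [0.0, 0.012, 1.0, 0.0]
contact_force: [0.3, -0.3, -1.0]
width: 0.017
gripper_force: 70.8
clock: 4.78
position: [0.1382, 0.5688, 0.0074]
ee_rot: [0.0, 0.012, 1.0, 0.0]
contact_force: [0.1, 0.7, -1.3]
width: 0.0173
gripper_force: 70.8
```

```bash
python3 -m handwheel '[{"translation":[0,0,0.0015],"angular":[0,0,0],"hand":0.9},{"translation":[0,0,0.001],"angular":[0,0,0],"hand":0.9},{"translation":[0,0,0],"angular":[0,0,0],"hand":0.9}]'
python3 -m handwheel '[{"translation":[0,0,0.0015],"angular":[0,0,0],"hand":0.9},{"translation":[0,0,0],"angular":[0,0,0],"hand":0.9}]'
```

```text
clock: 5.03
position: [0.1383, 0.569, 0.0055]
ee_rot: [0.0, 0.012, 1.0, 0.0]
contact_force: [-0.4, -1.4, 3.2]
width: 0.017
gripper_force: 71.5
clock: 5.2
position: [0.1383, 0.569, 0.0054]
ee_rot: [0.0, 0.012, 1.0, 0.0]
contact_force: [0.0, -2.9, 12.8]
width: 0.0169
gripper_force: 72.9
```

```bash
python3 -m handwheel '[{"translation":[0,0,0],"angular":[0,0,0],"hand":0.7},{"translation":[0,0,0],"angular":[0,0,0],"hand":0.5},{"translation":[0,0,0],"angular":[0,0,0],"hand":0.5},{"translation":[0,0,-0.005],"angular":[0,0,0],"hand":0.5},{"translation":[0,0,-0.02],"angular":[0,0,0],"hand":0.5},{"translation":[0,0,-0.03],"angular":[0,0,0],"hand":0.5},{"translation":[0,0,-0.04],"angular":[0,0,0],"hand":0.5},{"translation":[0,0,-0.04],"angular":[0,0,0],"hand":0.5},{"translation":[0,0,-0.03],"angular":[0,0,0],"hand":0.6},{"translation":[0,0,0],"angular":[0,0,0],"hand":0.65}]'
python3 - <<'E'
from h import *
import cv2
im=manip.get_image("top")[:,:,::-1]
u,v=proj("top",[.14,.53,0]).astype(int)
cv2.imwrite("pics/c4.png",cv2.resize(im[v-80:v+40,u-60:u+100],None,fx=4.5,fy=4.5,interpolation=cv2.INTER_CUBIC))
delta(.4642,.1682,.16,19.6)
E
```

```text
clock: 6.03
position: [0.1397, 0.573, 0.1758]
ee_rot: [0.002, 0.012, 1.0, 0.007]
contact_force: [0.2, 1.5, 0.0]
width: 0.0299
gripper_force: 0.0
t 6.08 pos [0.1391 0.5713 0.1726] head 88.62 tz [ 0.003  0.008 -1.   ] q [ 1.21  0.33  1.58  0.    1.23 -0.33] w 0.03
shift before turn [-0.3347 -0.3952  0.0102] turn 69.02 | shift after turn [-0.4888  0.1711  0.0126]
```

View pics/c4.png

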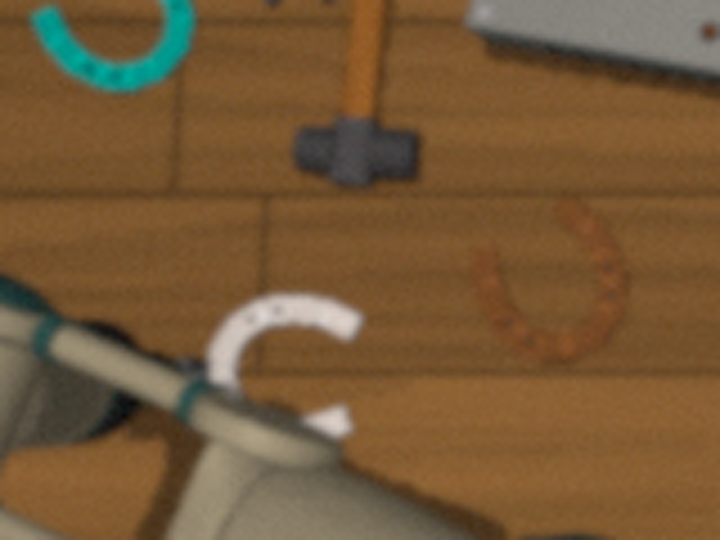

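The shoe lies flat on the bench at about (285,365) in the crop, clear of everything. Now over to the lever.

```bash
python3 -m handwheel '[{"translation":[-0.024,-0.028,0],"angular":[0,0,0],"hand":0.65},{"translation":[-0.024,-0.028,0],"angular":[0,0,0],"hand":0.65},{"translation":[-0.024,-0.028,0],"angular":[0,0,0],"hand":0.65},{"translation":[-0.024,-0.028,0],"angular":[0,0,0],"hand":0.65},{"translation":[-0.024,-0.028,0],"angular":[0,0,0],"hand":0.65},{"translation":[-0.024,-0.028,0],"angular":[0,0,0],"hand":0.65},{"translation":[-0.024,-0.028,0],"angular":[0,0,0],"hand":0.65},{"translation":[-0.024,-0.028,0],"angular":[0,0,0],"hand":0.65},{"translation":[-0.024,-0.028,0],"angular":[0,0,0],"hand":0.65},{"translation":[-0.024,-0.028,0],"angular":[0,0,0],"hand":0.65}]'
python3 -m handwheel '[{"translation":[-0.024,-0.028,0],"angular":[0,0,0],"hand":0.65},{"translation":[-0.024,-0.028,0],"angular":[0,0,0],"hand":0.65},{"translation":[-0.024,-0.028,0],"angular":[0,0,0],"hand":0.65},{"translation":[-0.023,-0.028,0.01],"angular":[0,0,0],"hand":0.65}]'
python3 -m handwheel '[{"translation":[0,0,0],"angular":[0,0,6.9],"hand":0.65},{"translation":[0,0,0],"angular":[0,0,6.9],"hand":0.65},{"translation":[0,0,0],"angular":[0,0,6.9],"hand":0.65},{"translation":[0,0,0],"angular":[0,0,6.9],"hand":0.65},{"translation":[0,0,0],"angular":[0,0,6.9],"hand":0.65},{"translation":[0,0,0],"angular":[0,0,6.9],"hand":0.65},{"translation":[0,0,0],"angular":[0,0,6.9],"hand":0.65},{"translation":[0,0,0],"angular":[0,0,6.9],"hand":0.65},{"translation":[0,0,0],"angular":[0,0,6.9],"hand":0.65},{"translation":[0,0,0],"angular":[0,0,6.9],"hand":0.65}]'
python3 - <<'E'
from h import *
import cv2
im=manip.get_image("scene")[:,:,::-1]
u,v=proj("scene",[.464,.168,.12]).astype(int)
cv2.imwrite("pics/c5.png",cv2.resize(im[v-50:v+40,u-50:u+70],None,fx=6,fy=6,interpolation=cv2.INTER_CUBIC))
delta(.4642,.1682,.097,19.6)
E
```

```text
clock: 6.92
position: [0.3712, 0.281, 0.167]
ee_rot: [-0.001, 0.012, 1.0, -0.001]
contact_force: [1.4, 0.6, 0.2]
width: 0.0299
gripper_force: 0.0
clock: 7.25
position: [0.4651, 0.1673, 0.1584]
ee_rot: [0.001, 0.012, 1.0, 0.0]
contact_force: [0.1, 1.0, 0.9]
width: 0.0303
gripper_force: 0.0
clock: 8.08
position: [0.4625, 0.1686, 0.1567]
ee_rot: [-0.001, 0.579, 0.815, -0.001]
contact_force: [0.5, -1.0, 0.5]
width: 0.0298
gripper_force: 0.0
t 8.13 pos [0.4625 0.1686 0.1568] head 19.07 tz [-0.003 -0.001 -1.   ] q [ 0.21  0.21  1.79  0.    1.14 -0.12] w 0.03
shift before turn [-0.0009  0.0017  0.0598] turn -0.53 | shift after turn [-0.0009  0.0015  0.0598]
```

View pics/c5.png

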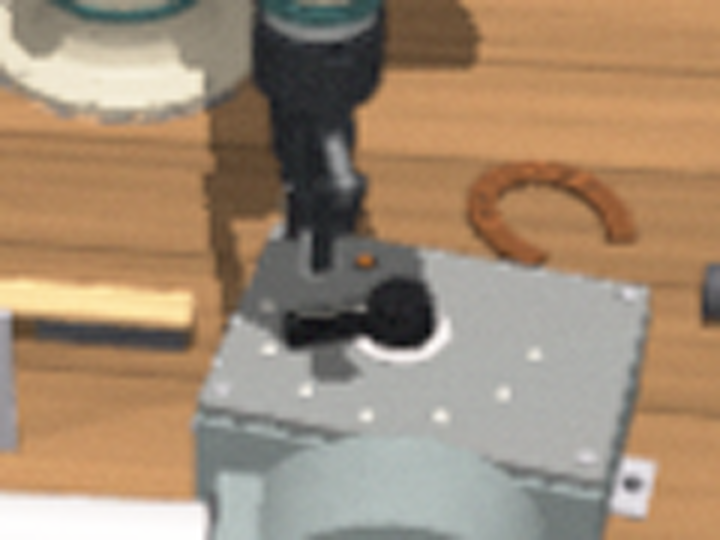

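```bash
python3 -m handwheel '[{"translation":[-0.0005,0.0015,0.03],"angular":[0,0,-0.5],"hand":0.65},{"translation":[0,0,0.02],"angular":[0,0,0],"hand":0.65},{"translation":[0,0,0.01],"angular":[0,0,0],"hand":0.68},{"translation":[0,0,0],"angular":[0,0,0],"hand":0.72},{"translation":[0,0,0],"angular":[0,0,0],"hand":0.74}]' 20
python3 -m handwheel '[{"translation":[0.0004,0.0071,0],"angular":[0,0,-7],"hand":0.74},{"translation":[0.0004,0.0071,0],"angular":[0,0,-7],"hand":0.74},{"translation":[0.0004,0.0071,0],"angular":[0,0,-7],"hand":0.74},{"translation":[0.0004,0.0071,0],"angular":[0,0,-7],"hand":0.74},{"translation":[0.0004,0.0071,0],"angular":[0,0,-7],"hand":0.74}]'
cat >> h.py <<'E'
def lev(a=(.4447,.2228)):
    s=manip.get_state();d=s["position"][:2]-a;print("r",np.linalg.norm(d).round(4),"theta",(79.6-np.degrees(np.arctan2(d[1],d[0]))).round(1));h=79.6;delta(a[0]+.058*np.cos(np.radians(h)),a[1]+.058*np.sin(np.radians(h)),.097,h+90)
E
python3 -c "
from h import *
lev()"
```

```text
clock: 8.55
position: [0.4645, 0.1687, 0.0973]
ee_rot: [-0.001, 0.572, 0.82, -0.001]
contact_force: [0.3, -0.1, 1.0]
width: 0.0223
gripper_force: 0.0
clock: 8.97
position: [0.4937, 0.1902, 0.0992]
ee_rot: [0.0, 0.296, 0.955, 0.0]
contact_force: [-0.4, -2.3, -0.8]
width: 0.0218
gripper_force: 1.2
r 0.0589 theta 113.2
t 8.97 pos [0.4937 0.1902 0.0992] head 55.52 tz [ 0.001  0.    -1.   ] q [ 0.24  0.32  1.8  -0.    1.02 -0.73] w 0.0218
shift before turn [0.0825 0.0521 0.0021] turn -114.08 | shift after turn [-0.0812  0.0541  0.0022]
```

Tracking is good, so I'll continue: about 114° left.

```bash
python3 -m handwheel '[{"translation":[0.0004,0.0071,0],"angular":[0,0,-7],"hand":0.74},{"translation":[0.0004,0.0071,0],"angular":[0,0,-7],"hand":0.74},{"translation":[0.0004,0.0071,0],"angular":[0,0,-7],"hand":0.74},{"translation":[0.0004,0.0071,0],"angular":[0,0,-7],"hand":0.74},{"translation":[0.0004,0.0071,0],"angular":[0,0,-7],"hand":0.74},{"translation":[0.0004,0.0071,0],"angular":[0,0,-7],"hand":0.74},{"translation":[0.0004,0.0071,0],"angular":[0,0,-7],"hand":0.74},{"translation":[0.0004,0.0071,0],"angular":[0,0,-7],"hand":0.74},{"translation":[0.0004,0.0071,0],"angular":[0,0,-7],"hand":0.74},{"translation":[0.0004,0.0071,0],"angular":[0,0,-7],"hand":0.74}]'
python3 -c "
from h import *
lev()"
```

```text
clock: 9.8
position: [0.4941, 0.2571, 0.0992]
ee_rot: [0.001, -0.305, 0.952, -0.0]
contact_force: [0.6, -0.5, -0.6]
width: 0.0225
gripper_force: 0.5
r 0.0602 theta 44.8
t 9.8 pos [0.4941 0.2571 0.0992] head 125.55 tz [ 0.002 -0.    -1.   ] q [ 0.36  0.35  1.74 -0.    1.04 -1.84] w 0.0225
shift before turn [0.0185 0.0412 0.0022] turn -44.05 | shift after turn [-0.0153  0.0424  0.0022]
```

```bash
python3 -m handwheel '[{"translation":[0.0006,0.0072,0],"angular":[0,0,-7],"hand":0.74},{"translation":[0.0006,0.0072,0],"angular":[0,0,-7],"hand":0.74},{"translation":[0.0006,0.0072,0],"angular":[0,0,-7],"hand":0.74},{"translation":[0.0006,0.0072,0],"angular":[0,0,-7],"hand":0.74},{"translation":[0.0006,0.0072,0],"angular":[0,0,-7],"hand":0.74},{"translation":[0.0006,0.0072,0],"angular":[0,0,-7],"hand":0.74},{"translation":[0,0.002,0],"angular":[0,0,-2],"hand":0.74},{"translation":[0,0,0],"angular":[0,0,0],"hand":0.74}]'
python3 -c "
from h import *
lev()"
```

```text
clock: 10.47
position: [0.4552, 0.2805, 0.0992]
ee_rot: [0.0, -0.638, 0.77, -0.0]
contact_force: [0.0, -0.2, 0.2]
width: 0.0222
gripper_force: 0.0
r 0.0587 theta -0.1
t 10.47 pos [0.4552 0.2805 0.0992] head 169.23 tz [ 0.001  0.    -1.   ] q [ 0.42  0.32  1.79  0.    1.03 -2.53] w 0.0222
shift before turn [ 0.0007 -0.0001  0.0022] turn -0.37 | shift after turn [ 0.0007 -0.0001  0.0022]
```

```bash
python3 -m handwheel '[{"translation":[0,0,-0.01],"angular":[0,0,0],"hand":0.65},{"translation":[0,0,-0.03],"angular":[0,0,0],"hand":0.6},{"translation":[0,0,-0.04],"angular":[0,0,0],"hand":0.5},{"translation":[0,0,-0.04],"angular":[0,0,0],"hand":0.5},{"translation":[0,0,-0.04],"angular":[0,0,7],"hand":0.5},{"translation":[0,0,-0.02],"angular":[0,0,7],"hand":0.5},{"translation":[0,0,0],"angular":[0,0,7],"hand":0.5},{"translation":[0,0,0],"angular":[0,0,7],"hand":0.5},{"translation":[0,0,0],"angular":[0,0,7],"hand":0.5},{"translation":[0,0,0],"angular":[0,0,7],"hand":0.5}]'
for i in 1; do python3 -m handwheel '[{"translation":[0,0,0],"angular":[0,0,7],"hand":0.5},{"translation":[0,0,0],"angular":[0,0,7],"hand":0.5},{"translation":[0,0,0],"angular":[0,0,7],"hand":0.5},{"translation":[0,0,0],"angular":[0,0,7],"hand":0.5},{"translation":[0,0,0],"angular":[0,0,7],"hand":0.5},{"translation":[0,0,0],"angular":[0,0,7],"hand":0.5},{"translation":[0,0,0],"angular":[0,0,7],"hand":0.5},{"translation":[0,0,0],"angular":[0,0,7],"hand":0.5},{"translation":[0,0,0],"angular":[0,0,7],"hand":0.5},{"translation":[0,0,0],"angular":[0,0,7],"hand":0.5}]'; done
python3 -m handwheel '[{"translation":[0,0,0],"angular":[0,0,7],"hand":0.5},{"translation":[0,0,0],"angular":[0,0,7],"hand":0.5},{"translation":[0,0,0],"angular":[0,0,7],"hand":0.5},{"translation":[0,0,0],"angular":[0,0,7],"hand":0.5},{"translation":[0,0,0],"angular":[0,0,7],"hand":0.5},{"translation":[0,0,0],"angular":[0,0,7],"hand":0.5},{"translation":[0,0,0],"angular":[0,0,7],"hand":0.5},{"translation":[0,0,0],"angular":[0,0,7],"hand":0.5},{"translation":[0,0,0],"angular":[0,0,1],"hand":0.5}]'
python3 - <<'E'
from h import *
import cv2
im=manip.get_image("scene")[:,:,::-1]
cv2.imwrite("pics/c6.png",cv2.resize(im[170:280,230:380],None,fx=5,fy=5,interpolation=cv2.INTER_CUBIC))
delta(.592,-.011,.25,0)
E
```

```text
clock: 11.3
position: [0.456, 0.2801, 0.2799]
ee_rot: [0.001, -0.315, 0.949, 0.0]
contact_force: [-0.1, -0.2, -0.4]
width: 0.0429
gripper_force: 0.0
clock: 12.13
position: [0.456, 0.2801, 0.2796]
ee_rot: [0.001, 0.286, 0.958, 0.001]
contact_force: [0.5, -0.4, -0.4]
width: 0.0429
gripper_force: 0.0
clock: 12.88
position: [0.456, 0.2801, 0.2795]
ee_rot: [0.0, 0.708, 0.707, 0.001]
contact_force: [0.1, -0.2, -0.2]
width: 0.0426
gripper_force: 0.0
t 12.93 pos [0.4559 0.2801 0.2794] head 0.11 tz [ 0.001  0.001 -1.   ] q [ 0.42  0.19  1.5  -0.    1.45  0.42] w 0.0427
shift before turn [-0.2914  0.1355  0.0294] turn 0.11 | shift after turn [-0.2911  0.1361  0.0294]
```

View pics/c6.png

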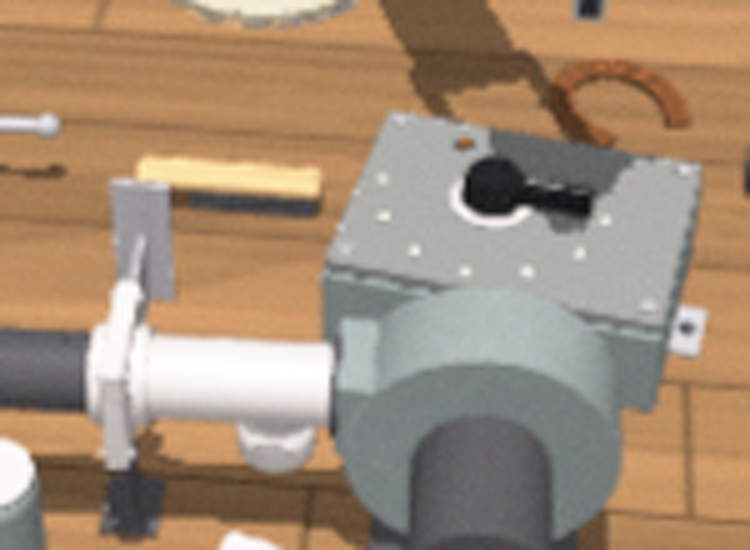

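The lever points at the click-0 dot near (605,220). The tab's top edge runs (112,182) to (170,182), which I'll use to cross-check x.

```bash
python3 - <<'E'
from h import *
for u,v in((112,182),(170,182)): print(ray("scene",230+(u+.5)/5-.5,170+(v+.5)/5-.5,.205).round(4))
E
python3 -m handwheel '[{"translation":[-0.0364,0.017,0],"angular":[0,0,0],"hand":0.5},{"translation":[-0.0364,0.017,0],"angular":[0,0,0],"hand":0.5},{"translation":[-0.0364,0.017,0],"angular":[0,0,0],"hand":0.5},{"translation":[-0.0364,0.017,0],"angular":[0,0,0],"hand":0.5},{"translation":[-0.0364,0.017,0],"angular":[0,0,0],"hand":0.5},{"translation":[-0.0364,0.017,0],"angular":[0,0,0],"hand":0.5},{"translation":[-0.0364,0.017,0],"angular":[0,0,0],"hand":0.5},{"translation":[-0.0364,0.017,0],"angular":[0,0,0],"hand":0.5},{"translation":[0,0,0],"angular":[0,0,0],"hand":0.5}]'
```

```text
[ 0.5933 -0.0288  0.205 ]
[0.5892 0.01   0.205 ]
clock: 13.68
position: [0.5954, -0.0181, 0.2781]
ee_rot: [0.003, 0.708, 0.706, -0.001]
contact_force: [-0.2, 0.8, 0.4]
width: 0.0426
gripper_force: 0.0
```

```bash
python3 -m handwheel '[{"translation":[0,0,0.03],"angular":[0,0,0],"hand":0.5},{"translation":[0,0,0.03],"angular":[0,0,0],"hand":0.5},{"translation":[0,0,0.03],"angular":[0,0,0],"hand":0.5},{"translation":[0,0,0.015],"angular":[0,0,0],"hand":0.5},{"translation":[0,0,0],"angular":[0,0,0],"hand":0.5}]' 30
python3 -m handwheel '[{"translation":[0,0,0],"angular":[0,0,0],"hand":0.8},{"translation":[0,0,0],"angular":[0,0,0],"hand":1},{"translation":[0,0,0],"angular":[0,0,0],"hand":1},{"translation":[0,0,0],"angular":[0,0,0],"hand":1},{"translation":[0,0,0],"angular":[0,0,0],"hand":1},{"translation":[0,0,0],"angular":[0,0,0],"hand":1}]' 40
```

```text
clock: 14.1
position: [0.5895, -0.0104, 0.1696]
ee_rot: [-0.003, 0.706, 0.708, -0.002]
contact_force: [-0.0, 0.1, 0.4]
width: 0.0426
gripper_force: 0.0
clock: 14.6
position: [0.5933, -0.0107, 0.1753]
ee_rot: [0.002, 0.706, 0.708, 0.001]
contact_force: [-0.0, 0.2, 6.1]
width: 0.0047
gripper_force: 40.1
```

```bash
python3 -m handwheel '[{"translation":[0,-0.006,0],"angular":[0,0,0],"hand":1},{"translation":[0,-0.008,0],"angular":[0,0,0],"hand":1},{"translation":[0,-0.008,0],"angular":[0,0,0],"hand":1},{"translation":[0,-0.008,0],"angular":[0,0,0],"hand":1},{"translation":[0,-0.008,0],"angular":[0,0,0],"hand":1},{"translation":[0,-0.005,0],"angular":[0,0,0],"hand":1},{"translation":[0,-0.003,0],"angular":[0,0,0],"hand":1},{"translation":[0,0,0],"angular":[0,0,0],"hand":1}]'
python3 -m handwheel '[{"translation":[0,-0.003,0],"angular":[0,0,0],"hand":1},{"translation":[0,-0.002,0],"angular":[0,0,0],"hand":1},{"translation":[0,0,0],"angular":[0,0,0],"hand":1},{"translation":[0,0,0],"angular":[0,0,0],"hand":1}]'
```

```text
clock: 15.27
position: [0.5478, -0.0122, 0.1753]
ee_rot: [0.003, 0.706, 0.708, 0.001]
contact_force: [1.8, -3.8, 7.1]
width: 0.0048
gripper_force: 40.5
clock: 15.6
position: [0.5478, -0.0122, 0.1753]
ee_rot: [0.006, 0.706, 0.708, 0.004]
contact_force: [13.0, -2.8, -0.3]
width: 0.0046
gripper_force: 41.8
```

```bash
python3 -m handwheel '[{"translation":[0,0,0],"angular":[0,0,0],"hand":0.8},{"translation":[0,0,0],"angular":[0,0,0],"hand":0.6},{"translation":[0,0,0],"angular":[0,0,0],"hand":0.55},{"translation":[0,0,-0.02],"angular":[0,0,0],"hand":0.55},{"translation":[0,0,-0.04],"angular":[0,0,0],"hand":0.55},{"translation":[0,0,-0.02],"angular":[0,0,0],"hand":0.6},{"translation":[0,0,0],"angular":[0,0,5.25],"hand":0.65},{"translation":[0,0,0],"angular":[0,0,5.25],"hand":0.65}]' 20
python3 - <<'E'
from h import *
import cv2
im=manip.get_image("top")[:,:,::-1]
cv2.imwrite("pics/c7.png",cv2.resize(im[110:260,165:355],None,fx=4,fy=4,interpolation=cv2.INTER_CUBIC))
delta(.4552,.2802,.16,-10.4)
E
```

```text
clock: 16.27
position: [0.5412, -0.0107, 0.2549]
ee_rot: [0.001, 0.77, 0.638, 0.001]
contact_force: [0.1, -0.9, -0.6]
width: 0.0301
gripper_force: 0.0
t 16.32 pos [ 0.5406 -0.0106  0.2539] head -10.81 tz [ 0.  0. -1.] q [-0.15  0.21  1.54  0.    1.39  0.04] w 0.0298
shift before turn [ 0.2695 -0.1384  0.094 ] turn -0.41 | shift after turn [ 0.2706 -0.1364  0.0939]
```

View pics/c7.png

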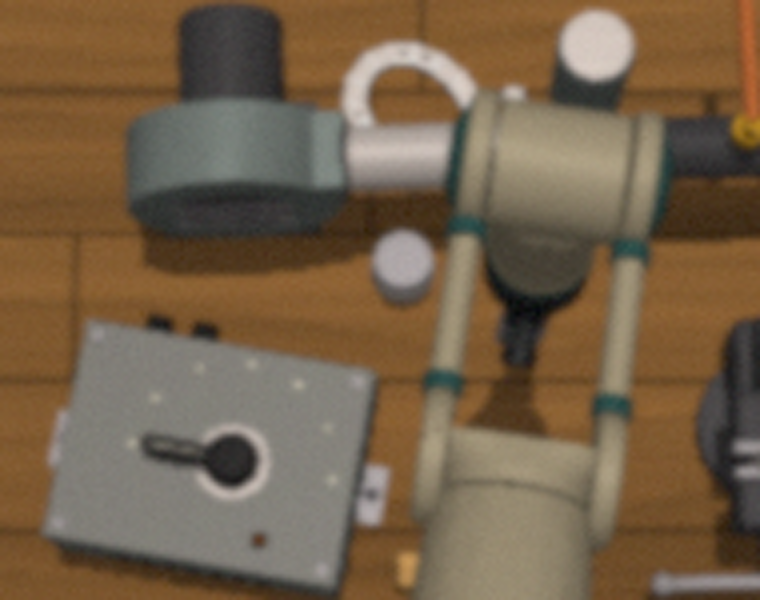

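The lever sits at dot 0; the arm hides the gate, so I'll check that later. Moving over the lever.

```bash
python3 -m handwheel '[{"translation":[0.0338,-0.0172,0],"angular":[0,0,-0.4],"hand":0.65},{"translation":[0.0338,-0.0172,0],"angular":[0,0,0],"hand":0.65},{"translation":[0.0338,-0.0172,0],"angular":[0,0,0],"hand":0.65},{"translation":[0.0338,-0.0172,0],"angular":[0,0,0],"hand":0.65},{"translation":[0.0338,-0.0172,0],"angular":[0,0,0],"hand":0.65},{"translation":[0.0338,-0.0172,0],"angular":[0,0,0],"hand":0.65},{"translation":[0.0338,-0.0172,0.01],"angular":[0,0,0],"hand":0.65},{"translation":[0.0338,-0.0172,0.02],"angular":[0,0,0],"hand":0.65},{"translation":[0,0,0.03],"angular":[0,0,0],"hand":0.65},{"translation":[0,0,0.03],"angular":[0,0,0],"hand":0.65}]'
python3 -m handwheel '[{"translation":[0,0,0],"angular":[0,0,0],"hand":0.65},{"translation":[0,0,0],"angular":[0,0,0],"hand":0.65}]'
python3 - <<'E'
from h import *
import cv2
im=manip.get_image("top")[:,:,::-1]
cv2.imwrite("pics/c8.png",cv2.resize(im[110:260,190:340],None,fx=4,fy=4,interpolation=cv2.INTER_CUBIC))
delta(.4552,.2802,.097,-10.4)
E
```

```text
clock: 17.15
position: [0.4517, 0.2806, 0.1631]
ee_rot: [-0.0, 0.764, 0.645, 0.0]
contact_force: [0.9, -0.4, 0.0]
width: 0.0295
gripper_force: 0.0
clock: 17.32
position: [0.4513, 0.2778, 0.1624]
ee_rot: [-0.001, 0.766, 0.643, -0.003]
contact_force: [0.4, -0.4, -0.6]
width: 0.0303
gripper_force: 0.0
t 17.37 pos [0.453  0.2783 0.1642] head -9.95 tz [-0.001 -0.    -1.   ] q [0.42 0.26 1.7  0.   1.18 0.59] w 0.03
shift before turn [0.0023 0.0019 0.0672] turn 0.45 | shift after turn [0.0023 0.0018 0.0672]
```

View pics/c8.png

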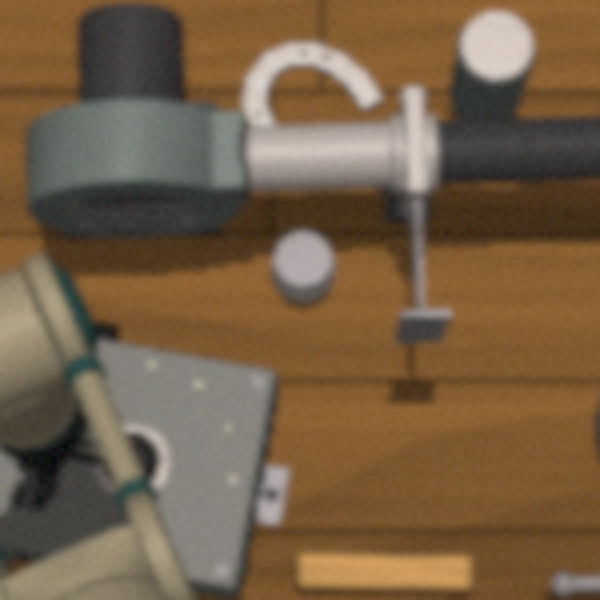

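The gate blade is now drawn out, with the tab at about (423,312). Descending on the lever, then the first part of the arc.

```bash
python3 -m handwheel '[{"translation":[0.002,0.0018,0.03],"angular":[0,0,0.45],"hand":0.65},{"translation":[0,0,0.025],"angular":[0,0,0],"hand":0.65},{"translation":[0,0,0.011],"angular":[0,0,0],"hand":0.65},{"translation":[0,0,0],"angular":[0,0,0],"hand":0.72},{"translation":[0,0,0],"angular":[0,0,0],"hand":0.74}]' 20
python3 -m handwheel '[{"translation":[-0.0005,0.0071,0],"angular":[0,0,7],"hand":0.74},{"translation":[-0.0005,0.0071,0],"angular":[0,0,7],"hand":0.74},{"translation":[-0.0005,0.0071,0],"angular":[0,0,7],"hand":0.74},{"translation":[-0.0005,0.0071,0],"angular":[0,0,7],"hand":0.74},{"translation":[-0.0005,0.0071,0],"angular":[0,0,7],"hand":0.74},{"translation":[-0.0005,0.0071,0],"angular":[0,0,7],"hand":0.74},{"translation":[-0.0005,0.0071,0],"angular":[0,0,7],"hand":0.74},{"translation":[-0.0005,0.0071,0],"angular":[0,0,7],"hand":0.74},{"translation":[-0.0005,0.0071,0],"angular":[0,0,7],"hand":0.74},{"translation":[-0.0005,0.0071,0],"angular":[0,0,7],"hand":0.74}]'
cat >> h.py <<'E'
def lev2(a=(.4447,.2228)):
    s=manip.get_state();d=s["position"][:2]-a;print("r",np.linalg.norm(d).round(4),"theta",(79.6-np.degrees(np.arctan2(d[1],d[0]))).round(1));h=-40.4;delta(a[0]+.058*np.cos(np.radians(h)),a[1]+.058*np.sin(np.radians(h)),.097,h-90)
E
python3 -c "
from h import *
lev2()"
```

```text
clock: 17.78
position: [0.4566, 0.2801, 0.0994]
ee_rot: [0.0, 0.769, 0.64, 0.001]
contact_force: [0.8, -0.7, 0.3]
width: 0.0222
gripper_force: 0.0
clock: 18.62
position: [0.5037, 0.2325, 0.1007]
ee_rot: [-0.001, 0.997, 0.08, 0.002]
contact_force: [-0.4, 1.5, 0.1]
width: 0.0222
gripper_force: 0.5
r 0.0598 theta 70.3
t 18.62 pos [0.5037 0.2325 0.1007] head -80.82 tz [ 0.004  0.003 -1.   ] q [0.31 0.35 1.75 0.   1.04 1.72] w 0.0222
shift before turn [-0.0222  0.0443  0.0035] turn 49.58 | shift after turn [0.0194 0.0456 0.0037]
```

```bash
python3 -m handwheel '[{"translation":[-0.0006,0.0071,0],"angular":[0,0,7],"hand":0.74},{"translation":[-0.0006,0.0071,0],"angular":[0,0,7],"hand":0.74},{"translation":[-0.0006,0.0071,0],"angular":[0,0,7],"hand":0.74},{"translation":[-0.0006,0.0071,0],"angular":[0,0,7],"hand":0.74},{"translation":[-0.0006,0.0071,0],"angular":[0,0,7],"hand":0.74},{"translation":[-0.0005,0.0066,0],"angular":[0,0,6.5],"hand":0.74},{"translation":[-0.0005,0.0061,0],"angular":[0,0,6],"hand":0.74},{"translation":[0,0.001,0],"angular":[0,0,1.5],"hand":0.74},{"translation":[0,0,0],"angular":[0,0,0],"hand":0.74},{"translation":[0,0,0],"angular":[0,0,0],"hand":0.74}]'
python3 -c "
from h import *
lev2()"
```

```text
clock: 19.45
position: [0.4898, 0.1862, 0.0993]
ee_rot: [-0.001, 0.942, -0.337, 0.001]
contact_force: [-0.5, 1.3, -0.3]
width: 0.0223
gripper_force: 0.0
r 0.0581 theta 118.6
t 19.45 pos [0.4898 0.1862 0.0993] head -129.33 tz [ 0.003  0.001 -1.   ] q [0.23 0.31 1.81 0.   1.01 2.49] w 0.0223
shift before turn [-0.0001  0.0014  0.0023] turn 1.07 | shift after turn [-0.0001  0.0014  0.0023]
```

```bash
python3 -m handwheel '[{"translation":[0,0.0014,0],"angular":[0,0,1],"hand":0.65},{"translation":[0,0,0],"angular":[0,0,0],"hand":0.6},{"translation":[0,0,-0.02],"angular":[0,0,0],"hand":0.6},{"translation":[0,0,-0.04],"angular":[0,0,0],"hand":0.6},{"translation":[0,0,-0.04],"angular":[0,0,0],"hand":0.6},{"translation":[0,0,-0.04],"angular":[0,0,0],"hand":0.6},{"translation":[0,0,-0.02],"angular":[0,0,0],"hand":0.6},{"translation":[0,0,0],"angular":[0,0,0],"hand":0.6},{"translation":[0,0,0],"angular":[0,0,0],"hand":0.6},{"translation":[0,0,0],"angular":[0,0,0],"hand":0.6}]'
python3 - <<'E'
from h import *
import cv2
im=manip.get_image("scene")[:,:,::-1]
cv2.imwrite("pics/c9.png",cv2.resize(im[120:270,230:430],None,fx=4,fy=4,interpolation=cv2.INTER_CUBIC))
E
```

```text
clock: 20.28
position: [0.4869, 0.1848, 0.2568]
ee_rot: [0.0, 0.938, -0.345, -0.001]
contact_force: [0.4, -0.3, 0.3]
width: 0.0338
gripper_force: 0.0
```

View pics/c9.png

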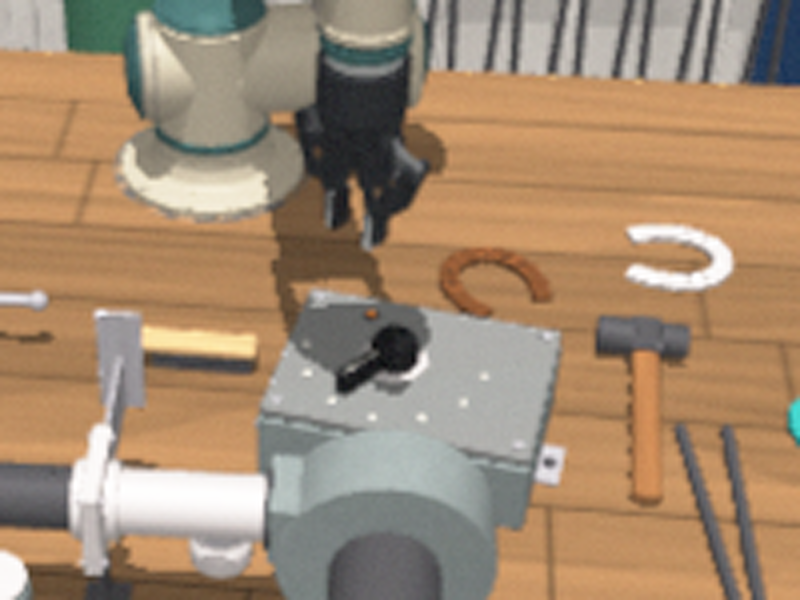

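The lever tip at (345,385) points to dot 4 at (332,401). The shoe lies flat, and the tab's top edge is at (97..141,313).

Run:
```python
from h import *
for u,v in((97,313),(141,313)): print(ray("scene",230+u/4,120+v/4-.3,.205).round(4))
print(manip.sign_off())
```

```text
[ 0.5492 -0.0288  0.205 ]
[0.5453 0.0089 0.205 ]
the job is handed in; nothing more can be done
None
```

The job is handed in: the horseshoe lies flat on the bench, the selector went back to its end stop before I pulled the air gate open to its stop, and it now rests at click 4. All of this was checked in the last pictures, but the sign-off returned no verdict.

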